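# Stop the carton shredder, shut its tilt-out catch bin, reset the stop

## Robot

A 7-joint arm with a two-finger parallel gripper is mounted at the origin on a cart in front of the work surface, level with it; the furniture and walls round the work are solid. World frame = base frame: x ahead of the robot, y to its left, z up, the work surface at z = 0. Lengths are in m, angles in rad, forces in N, time in s.
With the tool pointing down it reaches from about 0.425 to 0.95 m from the base axis. Payload 4.7 kg.
Tool frame: the origin (TCP) lies between the finger pads; the fingertips stand 25 mm ahead of it and the grasp point (between the pads) lies 6 mm ahead of it; x points along the fingers, z is the direction in which the jaws open and shut, and the axes are right-handed (so a half turn about x gives the same grasp; the last joint's range is limited). The gripper opens to 85 mm and grips with 20 to 120 N. Pads are 22 mm wide; open, the fingers measure 114 mm over their backs; the gripper's body (76 mm by 85 mm) begins 54 mm behind the grasp point. The pads swing forward as they close: fully open they stand 13 mm farther back than shut.
Start: joints at [1.09, 0.469, -0.049, 1.532, 0.024, 1.141, -0.082], TCP at [0.295, -0.607, 0.256] pointing down, gripper open.
Joint ranges: [-2.59, 2.59], [-0.33, 1.99], [-1.39, 1.29], [0.1, 2.45], [-1.04, 4.18], [0.21, 1.99], [-2.66, 2.66]. Speed limits (rad/s): [2.57, 2.57, 3.14, 3.14, 3.14, 3.14, 3.14].

## Interface

Orientations are given as a 3x3 rotation matrix whose columns are the frame's x, y, z axes.
In Python, from rig import * gives the robot as it stands. Calls block until the motion is done:
- movep(position, orientation): joint-space move of the TCP to a pose.
- move_l(position, attitude=None, feed=0.15, until_force=None): straight line of the TCP; attitude=None keeps the orientation; feed is the mean speed in m/s. With until_force (N) it stops when the force on the tool has changed by that much, and returns True; else False.
- move_joints(angles): joint-space move.
- command_gripper(opening, newtons=None): finger opening in m; newtons is the grip in N (None keeps the last); returns when the fingers have stopped.
- sleep(seconds).
- inverse_kinematics(position, orientation): joint angles nearest the present ones, or None.
- sense(): the state.
- camera(name): name is "scene" or "top" or "wrist"; returns (picture, depth): 400x640x3 uint8, red, green, blue; 400x640 float32, m along the optical axis (not along the pixel's ray), 0 where there is no reading.
- camera_params(name): a dict with "K" (3x3 intrinsics, pixels), "position" and "rotation" of the camera in the world; the wrist camera has in their place "tool_from_camera" (4x4, takes a point from camera to tool coordinates, whose origin is the TCP and whose axes are the tool frame's). Camera axes: x right, y down, z forward; pixel columns grow to the right and rows downward; lengths in m; the calibration is good to about 2 mm. The wrist camera is an equidistant fisheye: a pixel r from the principal point sees the ray r / f radians off the axis. A picture is of the moment at which its call begins: read the wrist's pose just before it. camera_params takes no time and is no camera call.
A pose or a line that the arm cannot do raises Unreachable and nothing moves.
- finish_job(): hands the job in, once; it reports no verdict.
The state is a dict: "time_s": time; "joint_pos": joint angles; "qd": joint speeds; "joint_efforts": joint torques, N m; "position": TCP position; "tcp_rot": TCP orientation; "wrist_force": force on the tool from outside, world axes, zero at the start; "ft_torque": the same for the moment, N m; "finger_gap": finger opening in m.
Only numpy, scipy, OpenCV 4.12 (cv2) and the standard library are available. Lean on these libraries where they do the work, as an engineer would, in place of code of your own. Each camera call takes 0.05 s, during which the arm holds its last target.

## Task

The bench shredder's catch bin has been emptied and still hangs tipped forward. So that the cutters cannot run, first push the red mushroom stop button down until it stays down; then push the bin back on its bottom pivot until it clicks fully home, and only then twist the stop button clockwise, as its arrows show, so that it springs fully out again. Leave the label gun, carton, tin and biscuit cutter where they lie.

Things in the scene. Friction and masses are not known exactly. Their poses are not given: they have to be found in the camera images.
- shredder: light grey bench machine, fixed, 240 deep (x) x 260 wide (y) x 236 high mm. Origin: centre of its underside; x points from front to back, y to its left as seen from the front, z up. Below: the bin's bay, front face at x = -120. Above: a dark control panel sloping back at 30 degrees from level, from (x -120, z 144) to (x 22, z 226) mm, then a flat top with the feed slot.
- estop_base (a point): foot of the red stop button: the point of the panel's surface on the button's axis, in the left half of the panel; fixed to the machine, axes as the shredder's (not tilted). A yellow disc 84 mm across and a rubber collar (26 mm radius, 8.5 mm high) surround it; elsewhere nothing on the panel stands over 4 mm high.
- estop_top (a point): top centre of the red mushroom button; moves in and out with it but does not turn. Its z is the button's axis, out of the panel (30 degrees from vertical, leaning to the machine's front), x up the slope, y to the machine's left. The head is 58 mm in diameter; its cylindrical rim lies 8.5 to 28.5 mm below this point, a shallow dome above. Height off the panel: 48.5 mm out, 38 mm latched.
- estop_button (a joint): how far the button is pushed in: 0 = fully out, 0.013 m = end of travel (a hard stop). A spring pushes it back out (2.5 N rising to 6 N while it is pushed). Pushed past about 0.0115 m it latches, and then stays at 0.010 to 0.011 m by itself until its head is twisted.
- estop_knob (a joint): turn of the button's head: 0 at rest, grows clockwise seen from in front of the panel, stop at 0.87 rad. A weak spring (under 0.08 N m) turns it back to 0 when let go. With the button latched, a turn of 0.75 rad or more frees it: it springs out when let go. Without turning it cannot be pulled out. Grip it across the rim, along any line in the panel's plane.
- catch_bin (a joint): tilt of the bin about its bottom pivot: 0 = shut and clicked in, against its stop; grows as its top tips forward, limit 0.5 rad. Hinge friction keeps it where it is left; from about 0.1 rad a spring catch resists (5 to 10 N at mid-height of the front, more lower down or when pushed fast); past about 0.03 rad it snaps over and pulls the bin to 0.
- bin_pivot (a point): middle of the bin's pivot line, which runs along the machine's y; fixed to the machine, axes as the shredder's, 12 mm behind the front face and 18 mm above the table
- bin_front (a point): point on the outer face of the bin's front, midway across, 70 mm above the pivot; moves with the bin. The bin is blue-grey, open-topped; its flat front is 204 mm wide, from 6 mm below to 113 mm above the pivot, with a hand notch 84 mm wide and 25 mm deep in the top edge. x points through the front into the machine, z up along the front; shut, the face is flush with the machine's.
- label_gun: dark grey price label gun lying on its side, 179x93x46 mm, loose bystander; origin under its middle
- carton: small white carton with a blue band, 74x107x45 mm, loose bystander; origin under its middle
- tin: small round bright tin, 83 mm in diameter, 30 mm high, loose bystander; origin under its middle
- cutter: wavy biscuit cutter of bright sheet metal, 83x80x23 mm, loose bystander; origin under its middle

How it is judged:
By the outcome, as a careful person would: the job done as asked, in the order asked, and still so for the second after the job is handed in, with the robot touching nothing.
It also fails if it takes over 51 s, if anything falls off the work surface, if the arm or the gripper's body presses on something with over 40 N, if the wrist force passes 120 N, or if a joint passes its speed limit or range.

## Working session

There is one attempt and no reset: what is moved stays moved. The work goes in short steps, each a Python script; the robot and the scene stay as the last script left them, time stands still between calls to the robot, and variables do not carry over. Pictures are saved under pics/ and viewed, and the job is handed in when it is done.

```bash
ls; mkdir -p pics; python3 - <<'E'
from rig import *
import cv2,numpy as np
s=sense();print(s['time_s'],s['position'],s['tcp_rot'],s['wrist_force'])
for n in ["scene","top","wrist"]:
    im,d=camera(n);cv2.imwrite(f"pics/{n}0.png",im[:,:,::-1]);np.save(f"pics/{n}0.npy",d)
    print(n,camera_params(n))
E
```

```text
pics
0.0 [ 0.29446924 -0.60678495  0.2552618 ] [[-9.20197298e-04  8.99657667e-01  4.36595047e-01]
 [ 1.73770213e-03  4.36596011e-01 -8.99655992e-01]
 [-9.99998067e-01 -6.91888704e-05 -1.96509151e-03]] [ 0.03397882 -0.0411708   0.48628939]
scene {'K': array([[398.41379181,   0.        , 320.25317955],
       [  0.        , 398.41379181, 200.24296517],
       [  0.        ,   0.        ,   1.        ]]), 'position': array([-0.11244379,  0.51855256,  0.93789489]), 'rotation': array([[-0.70321281, -0.4575777 ,  0.54416394],
       [-0.71093798,  0.44428884, -0.54513725],
       [ 0.00767668, -0.7702143 , -0.63773897]])}
top {'K': array([[393.60793869,   0.        , 323.16216055],
       [  0.        , 393.60793869, 209.6537818 ],
       [  0.        ,   0.        ,   1.        ]]), 'position': array([ 0.35341625, -0.12736394,  1.47982325]), 'rotation': array([[ 0.01185533, -0.99131464,  0.13097609],
       [-0.99990157, -0.01076995,  0.00899213],
       [-0.00750343, -0.1310698 , -0.99134475]])}
wrist {'K': array([[309.70691629,   0.        , 320.82809494],
       [  0.        , 309.70691629, 194.48798072],
       [  0.        ,   0.        ,   1.        ]]), 'tool_from_camera': array([[-1.10520223e-03, -3.21386220e-01,  9.46947557e-01,
        -1.17726898e-01],
       [-3.46339233e-05, -9.46948123e-01, -3.21386452e-01,
         8.38272170e-02],
       [ 9.99999389e-01, -3.87993533e-04,  1.03543831e-03,
         1.64906607e-04],
       [ 0.00000000e+00,  0.00000000e+00,  0.00000000e+00,
         1.00000000e+00]])}
```

View pics/scene0.png

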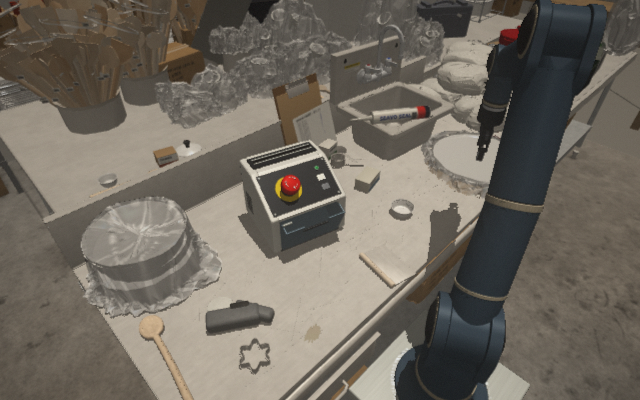

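View pics/top0.png

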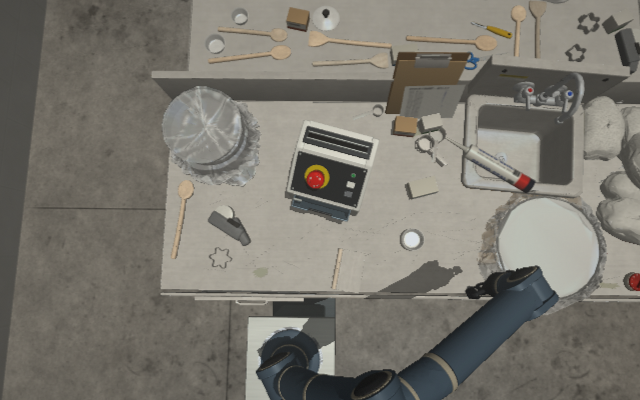

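View pics/wrist0.png

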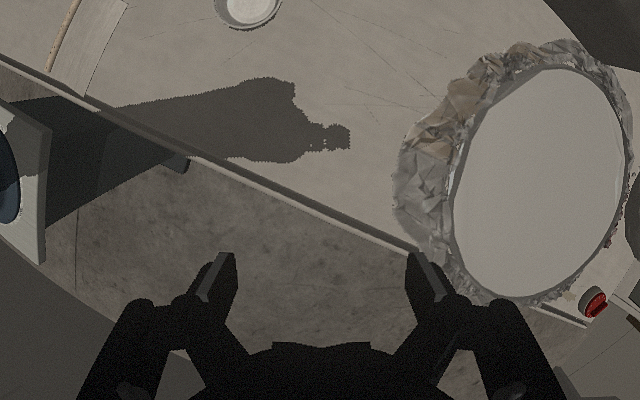

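The scene view shows the shredder at about (295,195), with the red button at (290,184) and the bin at (312,228). In the top view the button is at (317,179) and the tilted bin at (320,210). Next I'll work out the geometry from depth.

```bash
cat > geo.py <<'E'
import numpy as np,cv2
def cloud(d,p):
    K=p['K'];v,u=np.mgrid[0:d.shape[0],0:d.shape[1]]
    P=np.stack([(u-K[0,2])/K[0,0]*d,(v-K[1,2])/K[1,1]*d,d],-1)
    W=P@p['rotation'].T+p['position'];W[d<=0]=np.nan
    return W
E
python3 - <<'E'
from rig import *
from geo import *
for n,c in [("scene",(290,184)),("top",(317,179))]:
    im=cv2.imread(f"pics/{n}0.png")[:,:,::-1].astype(int);d=np.load(f"pics/{n}0.npy")
    W=cloud(d,camera_params(n))
    r,g,b=im[...,0],im[...,1],im[...,2]
    yy,xx=np.mgrid[0:400,0:640];near=np.hypot(xx-c[0],yy-c[1])<60
    red=(r>110)&(g<60)&(b<60)&near
    yel=(r>130)&(g>100)&(b<70)&near
    R=W[red];Y=W[yel]
    print(n,red.sum(),np.nanmean(R,0),np.nanmin(R,0),np.nanmax(R,0),'yel',yel.sum(),np.nanmean(Y,0))
    dark=near&(r<75)&(abs(r-b)<15)
    P=W[dark|yel];P=P[~np.isnan(P[:,0])];P=P[(P[:,2]>.13)&(P[:,2]<.24)]
    for k in range(8):
        m=P.mean(0);nrm=np.linalg.svd(P-m,full_matrices=False)[2][2];nrm*=np.sign(nrm[2])
        e=(P-m)@nrm;P=P[abs(e)<max(.004,np.std(e)*1.5)]
    print('plane',len(P),m,nrm,np.degrees(np.arccos(nrm[2])),'yaw',np.degrees(np.arctan2(-nrm[1],-nrm[0])),e.std())
    # flat top: z~.236
    T=W[near&(abs(W[...,2]-.232)<.012)]
    print('top',len(T),np.nanmean(T,0))
    if len(T)>20:print(cv2.minAreaRect(T[:,:2].astype(np.float32)))
    S=W[near&(W[...,2]>.03)&(W[...,2]<.26)]
    print(cv2.minAreaRect(S[:,:2].astype(np.float32)))
E
python3 - <<'E'
import cv2
a=cv2.imread('pics/scene0.png')[130:260,220:370];cv2.imwrite('pics/c1.png',cv2.resize(a,None,fx=5,fy=4.6,interpolation=cv2.INTER_CUBIC))
E
```

```text
scene 198 [ 0.61500253 -0.08536646  0.2243372 ] [ 0.59156127 -0.14054163  0.19953134] [ 0.67018001 -0.05860705  0.24022135] yel 118 [ 0.64444511 -0.08088825  0.192004  ]
plane 1842 [ 0.6231192  -0.12803049  0.18470018] [-0.47101548  0.12481608  0.87324989] 29.161477754055596 yaw -14.841884189492522 0.0016879025976763498
top 1849 [ 0.71667039 -0.14062929  0.22878185]
((0.6883218884468079, -0.14558984339237213), (0.2618234157562256, 0.20906776189804077), 75.19236755371094)
((0.7391951084136963, -0.2724202275276184), (0.48268452286720276, 0.5198362469673157), 74.71833801269531)
top 207 [ 0.61903705 -0.089029    0.2273197 ] [ 0.59450444 -0.11433415  0.20998163] [ 0.64991889 -0.06181154  0.24251697] yel 175 [ 0.64816101 -0.09887134  0.19588632]
plane 1738 [ 0.6314058  -0.13286241  0.18889057] [-0.45831262  0.12018878  0.88062716] 28.28188953689147 yaw -14.694469084994052 0.0018923645558707922
top 2563 [ 0.7249821  -0.14434009  0.22963942]
((0.7289013266563416, -0.14346718788146973), (0.22169822454452515, 0.2340586632490158), 16.26527214050293)
((0.6553968787193298, -0.1376415342092514), (0.2601301372051239, 0.28185713291168213), 75.05245971679688)
```

View pics/c1.png

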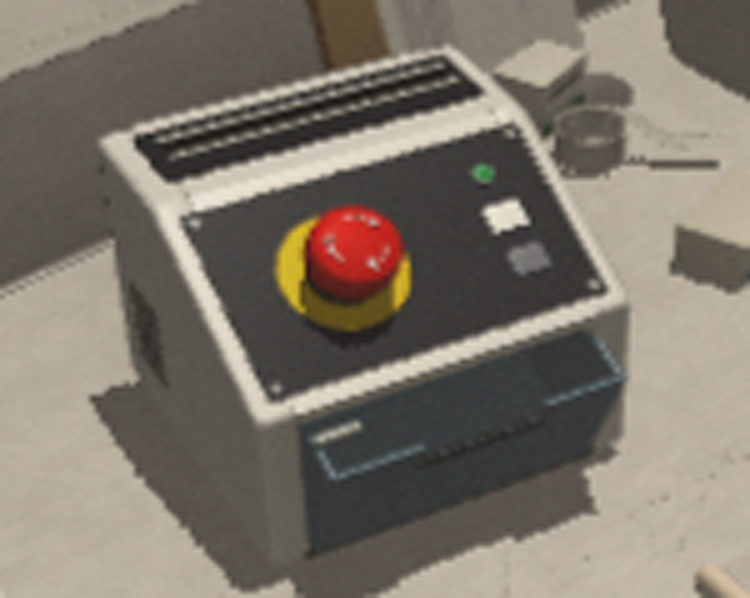

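```bash
python3 - <<'E'
from rig import *
from geo import *
yaw=np.radians(-15.0);ex=np.array([np.cos(yaw),np.sin(yaw),0]);ey=np.array([-np.sin(yaw),np.cos(yaw),0]);ez=np.array([0,0,1.])
n=-0.5*ex+.8660254*ez;u=.8660254*ex+.5*ez
c0=np.array([.66,-.13,0])
for nm,c in [("scene",(290,184)),("top",(317,179))]:
    im=cv2.imread(f"pics/{nm}0.png")[:,:,::-1].astype(int);d=np.load(f"pics/{nm}0.npy")
    W=cloud(d,camera_params(nm))
    r,g,b=im[...,0],im[...,1],im[...,2]
    yy,xx=np.mgrid[0:400,0:640];near=np.hypot(xx-c[0],yy-c[1])<90
    M=(W-c0)@np.stack([ex,ey,ez],1)
    z=M[...,2];ok=near&(abs(M[...,0])<.2)&(abs(M[...,1])<.17)
    t=ok&(z>.19)&(z<.26)
    print(nm,'table z',np.nanmedian(z[ok&(z<.02)]))
    P=M[t];print('upper: y',np.percentile(P[:,1],[0,.5,1,99,99.5,100]),'x',np.percentile(P[:,0],[0,1,99,100]))
    # refit yaw through sides: white body points on panel sides
    T=M[ok&(z>.228)&(z<.245)&(M[...,0]>.01)];print('top z',np.median(T[:,2]),'x',np.percentile(T[:,0],[1,99]),'y',np.percentile(T[:,1],[1,99]))
    # panel offset: z - x*tan30 over dark
    dark=ok&(r<75)&(abs(r-b)<15)&(z>.15)&(z<.23)
    D=M[dark];off=D[:,2]-D[:,0]*np.tan(np.pi/6);off=off[abs(off-np.median(off))<.006]
    o=np.median(off); xf=(o-.144)/-np.tan(np.pi/6)  # x where z=.144
    xf=(.144-o)/np.tan(np.pi/6);print('panel front x (-.120+cx)',xf,'=> cx',xf+.12)
    p0=c0+ex*xf+ez*.144
    red=ok&(r>100)&(g<70)&(b<70)
    R=W[red];h=(R-p0)@n;a=(R-p0)@u;bb=(R-c0)@ey
    for lo in(.03,.04,.044):
        k=h>lo;print('red h max',np.percentile(h,98),k.sum(),'u',a[k].min(),a[k].max(),'y',bb[k].min(),bb[k].max())
    # bin
    F=M[ok&(M[...,0]<xf-.006)&(z>.01)]
    bn=ok&(M[...,0]<xf-.002)&(z>.05)&(z<.145)
    B=M[bn];print('bin',len(B),B[:,0].min(),B[:,2].max(),np.percentile(B[:,1],[1,99]))
    for h0 in np.arange(.03,.15,.015):
        k=abs(F[:,2]-h0)<.0075
        if k.sum():print('  z%.3f'%h0,k.sum(),'xmin',np.percentile(F[k,0],5)-xf,'med',np.median(F[k,0])-xf)
E
```

```text
scene table z 0.000572523231408606
upper: y [-0.13860752 -0.1344512  -0.13259864  0.12250945  0.12296314  0.12358171] x [-0.07950791 -0.07393635  0.13155149  0.13619409]
top z 0.23271001192912988 x [0.03711811 0.12665974] y [-0.11940806  0.11533483]
panel front x (-.120+cx) -0.10713737694877727 => cx 0.012862623051222724
red h max 0.04980856942505798 213 u 0.05806897861367946 0.11301245496287302 y 0.002264679360654288 0.059258631646047236
red h max 0.04980856942505798 200 u 0.05806897861367946 0.11112135964151887 y 0.002264679360654288 0.059258631646047236
red h max 0.04980856942505798 133 u 0.05806897861367946 0.11025587025857088 y 0.00696433247543305 0.05657852548432625
bin 643 -0.14645895139654053 0.13522443655042737 [-0.10782809  0.0945234 ]
  z0.030 2 xmin -0.006350863306419929 med -0.006293209248238077
  z0.045 90 xmin -0.010977627732887865 med -0.008803012825905801
  z0.060 108 xmin -0.017386056995420243 med -0.014427704268509103
  z0.075 124 xmin -0.023843282480469893 med -0.020435006294289917
  z0.090 116 xmin -0.030104514990142703 med -0.0265526839443503
  z0.105 127 xmin -
[... 618 characters left out ...]
ed h max 0.051371786620470435 189 u 0.05928544247341376 0.1145008088591527 y 0.003078569569111869 0.057144512910624994
red h max 0.051371786620470435 136 u 0.0629490074915978 0.11271005266752433 y 0.004321687808698385 0.057144512910624994
bin 392 -0.1433545457732797 0.13630899498330828 [-0.10899562  0.09215559]
  z0.060 57 xmin -0.011525590484560033 med -0.009163721874579117
  z0.075 65 xmin -0.017912862818619327 med -0.014554757649350228
  z0.090 74 xmin -0.028356426271687524 med -0.021454966220387173
  z0.105 79 xmin -0.030314478416157115 med -0.027190190222646293
  z0.120 77 xmin -0.03726883953137611 med -0.03321924961339029
  z0.135 21 xmin -0.013868722551046778 med -0.010874099237553406
```

```bash
cat >> geo.py <<'E'
yaw=np.radians(-15.0);ex=np.array([np.cos(yaw),np.sin(yaw),0]);ey=np.array([-np.sin(yaw),np.cos(yaw),0]);ez=np.array([0,0,1.])
n=-0.5*ex+.8660254*ez;u=.8660254*ex+.5*ez
O=np.array([.66,-.13,0])+ex*.0135+ey*-.008
edge=O-ex*.12+ez*.144
base=edge+u*.087+ey*.038      # estop_base estimate
def tool(xd,zd):
    x=xd/np.linalg.norm(xd);z=zd-x*(zd@x);z/=np.linalg.norm(z);return np.stack([x,np.cross(z,x),z],1)
def knobR(psi):  # psi: clockwise turn about -n, from z=ey
    x=-n;z=np.cos(psi)*ey+np.sin(psi)*np.cross(x,ey);return tool(x,z)
E
python3 - <<'E'
from rig import *
from geo import *
print(O,base)
q0=sense()['joint_pos']
lo=np.array([-2.59,-.33,-1.39,.1,-1.04,.21,-2.66]);hi=np.array([2.59,1.99,1.29,2.45,4.18,1.99,2.66])
for deg in range(-180,181,20):
    R=knobR(np.radians(deg));o=[]
    for h in (.20,.073,.03):
        q=inverse_kinematics(base+n*h,R);o.append(None if q is None else np.round(q,2).tolist())
    print(deg,o)
print('bin')
for pitch in (0,15,30,45,60):
  for s in(1,-1):
   for hor in (0,1):
    a=np.radians(pitch);x=ex*np.cos(a)-ez*np.sin(a)
    R=tool(x,s*(ey if not hor else np.cross(x,ey)))
    o=[]
    for back in(.06,.0):
        tip=O-ex*(.12+back)+ez*.088
        q=inverse_kinematics(tip-.025*x,R);o.append(None if q is None else np.round(q,2).tolist())
    print(pitch,s,hor,o)
E
```

```text
[ 0.67096945 -0.14122146  0.        ] [ 0.63767039 -0.09295851  0.1875    ]
-180 [[0.79, -0.01, -0.8, 1.99, 0.21, 0.66, -1.97], [0.34, 0.21, -0.37, 2.04, 0.5, 0.45, -2.24], [0.01, 0.26, 0.02, 2.05, 0.35, 0.34, -2.12]]
-160 [[0.72, -0.01, -0.73, 1.99, 0.21, 0.66, -2.32], [0.27, 0.2, -0.3, 2.04, 0.46, 0.44, -2.56], [0.05, 0.27, -0.04, 2.05, 0.4, 0.34, -2.5]]
-140 [None, [-0.93, 0.32, 1.15, 2.1, -0.56, 0.43, -1.95], [-0.72, 0.37, 0.93, 2.09, -0.64, 0.36, -1.88]]
-120 [None, [-0.93, 0.32, 1.15, 2.1, -0.56, 0.43, -2.3], [-0.84, 0.45, 1.12, 2.09, -0.9, 0.44, -2.0]]
-100 [[-1.24, -0.24, 1.07, 2.07, 0.59, 0.77, 2.57], [0.96, 0.4, -1.16, 2.01, 0.98, 0.66, 2.27], [0.93, 0.53, -1.17, 2.0, 1.17, 0.71, 2.12]]
-80 [[-1.12, -0.18, 0.99, 2.06, 0.5, 0.74, 2.3], [0.96, 0.4, -1.16, 2.01, 0.98, 0.66, 1.92], [0.93, 0.53, -1.17, 2.0, 1.17, 0.71, 1.77]]
-60 [[-0.95, -0.13, 0.85, 2.06, 0.42, 0.71, 2.03], [0.96, 0.4, -1.16, 2.01, 0.98, 0.66, 1.57], [0.93, 0.53, -1.17, 2.0, 1.17, 0.71, 1.42]]
-40 [[0.47, -0.02, -0.49, 2.0, 0.21, 0.66, 1.86], [0.58, 0.24, -0.65, 2.03, 0.64, 0.49, 1.48], [0.58, 0.34, -0.67, 2.0
[... 1513 characters left out ...]
, -2.24], [0.01, 0.26, 0.02, 2.05, 0.35, 0.34, -2.12]]
bin
0 1 0 [None, None]
0 1 1 [None, None]
0 -1 0 [None, None]
0 -1 1 [None, None]
15 1 0 [None, None]
15 1 1 [None, None]
15 -1 0 [None, None]
15 -1 1 [None, None]
30 1 0 [None, None]
30 1 1 [None, None]
30 -1 0 [None, None]
30 -1 1 [None, None]
45 1 0 [None, None]
45 1 1 [None, None]
45 -1 0 [None, None]
45 -1 1 [None, None]
60 1 0 [[1.01, 0.54, -1.17, 2.37, 1.66, 0.61, -0.16], [0.59, 0.41, -0.61, 2.27, 1.57, 0.32, -0.1]]
60 1 1 [[1.01, 0.54, -1.17, 2.37, 1.66, 0.61, -1.73], [0.74, 0.46, -0.8, 2.26, 1.58, 0.41, -1.64]]
60 -1 0 [None, None]
60 -1 1 [[1.01, 0.54, -1.17, 2.37, 1.66, 0.61, 1.41], [0.43, 0.37, -0.42, 2.28, 1.57, 0.24, 1.45]]
```

```bash
python3 - <<'E'
from rig import *
from geo import *
movep(base+n*.15,knobR(-.4))
s=sense();print(s['time_s'],s['position']-(base+n*.15),s['joint_pos'])
im,d=camera("wrist");cv2.imwrite("pics/w1.png",im[:,:,::-1]);np.save("pics/w1.npy",d)
np.savez("pics/w1pose.npz",p=s['position'],R=s['tcp_rot'])
E
```

```text
2.3083 [ 9.46548912e-05 -1.05800812e-03 -3.95882696e-05] [ 0.53684198  0.07670565 -0.56925182  2.01930608  0.33828624  0.57605744
  1.44695558]
```

View pics/w1.png

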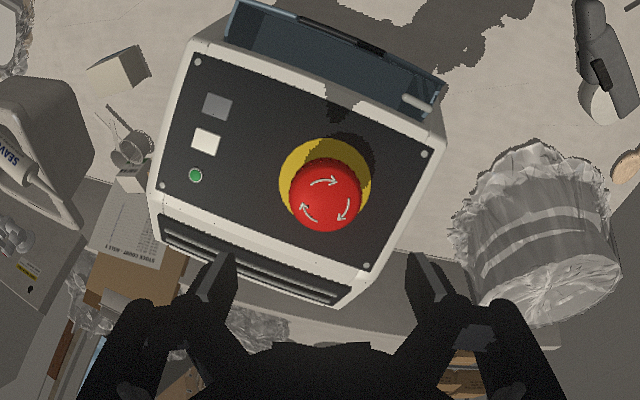

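The red head is at about (327,195) and the yellow disc at about (325,185). Next I'll fit the button axis from this close view.

```bash
cat >> geo.py <<'E'
def wcloud(d,p,pos,R):
    K=p['K'];v,uu=np.mgrid[0:d.shape[0],0:d.shape[1]]
    a=(uu-K[0,2])/K[0,0];b=(v-K[1,2])/K[1,1];r=np.hypot(a,b)+1e-9
    t=np.tan(np.minimum(r,1.4));P=np.stack([a/r*t*d,b/r*t*d,d],-1)
    T=p['tool_from_camera'];X=P@T[:3,:3].T+T[:3,3];W=X@R.T+pos;W[d<=0]=np.nan;return W
E
python3 - <<'E'
from rig import *
from geo import *
im=cv2.imread("pics/w1.png")[:,:,::-1].astype(int);d=np.load("pics/w1.npy");z=np.load("pics/w1pose.npz")
W=wcloud(d,camera_params("wrist"),z['p'],z['R'])
r,g,b=im[...,0],im[...,1],im[...,2]
L=np.stack([(W-base)@u,(W-base)@ey,(W-base)@n],-1)
yy,xx=np.mgrid[0:400,0:640];near=np.hypot(xx-327,yy-190)<70
red=near&(r>110)&(g<70)&(b<70);P=L[red];P=P[~np.isnan(P[:,0])]
print(len(P),'h pct',np.percentile(P[:,2],[1,5,50,95,99]))
for lo in(.03,.038,.042):
    k=P[:,2]>lo;print(lo,k.sum(),'u',np.percentile(P[k,0],[0,1,99,100]),'y',np.percentile(P[k,1],[0,1,99,100]))
    print(cv2.minEnclosingCircle(P[k,:2].astype(np.float32)))
# dome sphere fit
k=P[:,2]>.042;Q=P[k];A=np.c_[Q[:,:2]*2,2*Q[:,2],np.ones(len(Q))];s=np.linalg.lstsq(A,(Q**2).sum(1),rcond=None)[0];print('sphere',s[:3],np.sqrt(s[3]+s[:3]@s[:3]))
yel=near&(r>120)&(g>90)&(b<70);Y=L[yel&(abs(L[...,2])<.012)];print('yel h',np.nanmedian(Y[:,2]),cv2.minEnclosingCircle(Y[:,:2].astype(np.float32)),np.percentile(Y[:,0],[0,100]),np.percentile(Y[:,1],[0,100]))
dark=near&(r<75)&(abs(L[...,2])<.015)
D=L[(r<80)&(abs(L[...,2])<.012)&(abs(L[...,0])<.07)&(abs(L[...,1])<.06)]
m=D.mean(0);nn=np.linalg.svd(D-m,full_matrices=False)[2][2];print('panel',len(D),m,nn)
# bin/edge check
M=(W-O)@np.stack([ex,ey,ez],1)
T=M[(M[...,2]>.1)&(M[...,2]<.245)&(abs(M[...,0])<.15)&(abs(M[...,1])<.16)]
print('y ext',np.percentile(T[:,1],[.2,1,99,99.8]))
E
```

```text
3405 h pct [0.03635611 0.0410982  0.04525217 0.04730355 0.04785   ]
0.03 3382 u [-0.02869907 -0.02720749  0.02279123  0.02627462] y [-0.02752694 -0.02566036  0.02695172  0.02969627]
((-0.002641909522935748, 0.0011533068027347326), 0.02934960089623928)
0.038 3366 u [-0.02869907 -0.02719861  0.02279541  0.02627462] y [-0.02728875 -0.02544553  0.02692507  0.02964639]
((-0.0021333075128495693, 0.0009453815291635692), 0.02887946180999279)
0.042 3122 u [-0.02869907 -0.027146    0.0218175   0.02432265] y [-0.02610793 -0.02377928  0.02622908  0.02836577]
((-0.002238265471532941, 0.0012274181935936213), 0.027363888919353485)
sphere [-0.00224829  0.00135265 -0.02025415] 0.06815464147586829
yel h 0.0011797629674916935 ((-0.001807137974537909, 0.0015782355330884457), 0.04218056797981262) [-0.03951469  0.03550709] [-0.04040587  0.04365654]
panel 11914 [-0.00824114 -0.00312468 -0.00033246] [ 8.37343148e-04  4.53883477e-04 -9.99999546e-01]
y ext [-0.12732758 -0.12377006  0.12677798  0.13028872]
```

```bash
sed -i "s/^def tool/base=base-.002*u+.0013*ey\ndef tool/" geo.py; python3 - <<'E'
from rig import *
from geo import *
command_gripper(0.0,40)
R=knobR(-.4)
move_l(base+n*.085,R,feed=.15)
print(sense()['time_s'],sense()['finger_gap'])
f=move_l(base+n*.055,R,feed=.03,until_force=35)
s=sense();print(f,(s['position']-base)@np.stack([u,ey,n],1),s['wrist_force'],s['time_s'])
move_l(base+n*.15,R,feed=.15)
s=sense();print(s['time_s'],s['wrist_force'])
im,d=camera("wrist");cv2.imwrite("pics/w2.png",im[:,:,::-1])
W=wcloud(d,camera_params("wrist"),s['position'],s['tcp_rot'])
im=im.astype(int);L=np.stack([(W-base)@u,(W-base)@ey,(W-base)@n],-1)
red=(im[...,0]>110)&(im[...,1]<70)&(im[...,2]<70)&(np.abs(L[...,:2]).max(-1)<.03)
P=L[red];print(len(P),np.nanpercentile(P[:,2],[5,50,95,99]))
E
```

```text
3.7083 0.00010397282097855337
True [0.00045923 0.00011176 0.05912434] [-7.12975625  0.84665521  8.99437782] 4.575
5.3333 [ 0.27185218  0.32012152 -0.02957975]
3125 [0.03133836 0.0351078  0.03722796 0.03772135]
```

View pics/w2.png

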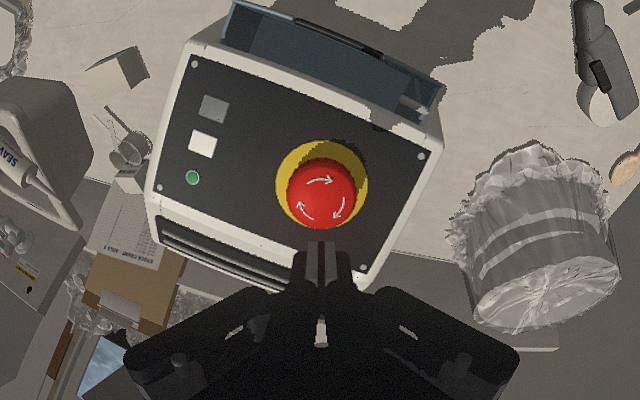

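The button is latched, with its top about 10 mm lower. Next is the bin, starting with a reach check.

```bash
python3 - <<'E'
from rig import *
from geo import *
for pit in (60,65,70):
  a=np.radians(pit);x=ex*np.cos(a)-ez*np.sin(a);R=tool(x,ey)
  for back,z in[(.09,.26),(.09,.09),(.07,.09),(.05,.09),(.01,.09),(-.01,.09)]:
    q=inverse_kinematics(O-ex*(.12+back)+ez*z-.025*x,R);print(pit,back,z,None if q is None else np.round(q,2))
E
```

```text
60 0.09 0.26 [ 0.6  -0.1  -0.53  2.26  0.12  0.46  1.28]
60 0.09 0.09 None
60 0.07 0.09 [ 1.01  0.51 -1.17  2.39  1.66  0.59 -0.17]
60 0.05 0.09 [ 1.01  0.55 -1.17  2.35  1.65  0.61 -0.13]
60 0.01 0.09 [ 1.    0.63 -1.18  2.27  1.62  0.66 -0.04]
60 -0.01 0.09 [ 0.99  0.66 -1.18  2.23  1.6   0.69  0.01]
65 0.09 0.26 [ 0.61 -0.07 -0.54  2.2   0.09  0.57  1.31]
65 0.09 0.09 [ 0.58  0.28 -0.62  2.39  1.27  0.27  0.12]
65 0.07 0.09 [ 0.37  0.27 -0.37  2.36  1.13  0.21  0.26]
65 0.05 0.09 [ 0.44  0.31 -0.44  2.32  1.12  0.24  0.3 ]
65 0.01 0.09 [ 0.31  0.34 -0.28  2.24  0.91  0.22  0.52]
65 -0.01 0.09 [ 0.33  0.37 -0.3   2.2   0.88  0.24  0.57]
70 0.09 0.26 [ 0.61 -0.03 -0.54  2.15  0.08  0.68  1.32]
70 0.09 0.09 [ 0.41  0.26 -0.41  2.35  0.71  0.28  0.68]
70 0.07 0.09 [ 0.42  0.29 -0.41  2.3   0.7   0.29  0.7 ]
70 0.05 0.09 [ 0.43  0.32 -0.42  2.26  0.69  0.31  0.73]
70 0.01 0.09 [ 0.45  0.37 -0.44  2.18  0.69  0.35  0.76]
70 -0.01 0.09 [ 0.47  0.4  -0.45  2.13  0.69  0.37  0.77]
```

```bash
python3 - <<'E'
from rig import *
from geo import *
a=np.radians(70);x=ex*np.cos(a)-ez*np.sin(a);R=tool(x,ey)
tp=lambda back,z:O-ex*(.12+back)+ez*z-.025*x
movep(tp(.09,.26),R)
move_l(tp(.085,.09),R,feed=.15)
print(sense()['time_s'],sense()['wrist_force'])
f=move_l(tp(-.006,.09),R,feed=.035,until_force=35)
s=sense();print(f,(s['position']+.025*s['tcp_rot'][:,0]-O)@np.stack([ex,ey,ez],1),s['wrist_force'],s['time_s'])
E
```

```text
7.1833 [-0.34567943 -0.23425265  0.21434841]
True [-0.12703846 -0.00075573  0.08606596] [0.20100365 0.96880911 0.5223341 ] 9.4083
```

```bash
python3 - <<'E'
from rig import *
from geo import *
for nm in("scene","top"):
    im,d=camera(nm);cv2.imwrite(f"pics/{nm}2.png",im[:,:,::-1])
    if nm=="scene":cv2.imwrite("pics/s2c.png",cv2.resize(im[130:260,220:370,::-1],None,fx=5,fy=4.6,interpolation=cv2.INTER_CUBIC))
    W=cloud(d,camera_params(nm));M=(W-O)@np.stack([ex,ey,ez],1)
    for z in np.arange(.04,.14,.015):
      o=[]
      for lo,hi in((-.095,-.05),(.05,.095)):
        k=(abs(M[...,2]-z)<.0075)&(M[...,0]<-.09)&(M[...,0]>-.19)&(M[...,1]>lo)&(M[...,1]<hi)
        o.append((k.sum(),np.round(np.median(M[k][:,0])+.12,4) if k.sum() else None))
      print(nm,round(z,3),o)
print(sense()['wrist_force'])
E
```

```text
scene 0.04 [(np.int64(36), np.float64(0.0029)), (np.int64(44), np.float64(0.0023))]
scene 0.055 [(np.int64(41), np.float64(0.003)), (np.int64(47), np.float64(0.0022))]
scene 0.07 [(np.int64(39), np.float64(0.0026)), (np.int64(45), np.float64(0.0027))]
scene 0.085 [(np.int64(42), np.float64(0.0031)), (np.int64(45), np.float64(0.0028))]
scene 0.1 [(np.int64(21), np.float64(0.0031)), (np.int64(47), np.float64(0.0023))]
scene 0.115 [(np.int64(2), np.float64(0.0029)), (np.int64(51), np.float64(0.0027))]
scene 0.13 [(np.int64(6), np.float64(0.004)), (np.int64(50), np.float64(0.0034))]
top 0.04 [(np.int64(4), np.float64(0.0043)), (np.int64(9), np.float64(0.0043))]
top 0.055 [(np.int64(9), np.float64(0.0043)), (np.int64(6), np.float64(0.0046))]
top 0.07 [(np.int64(7), np.float64(0.0043)), (np.int64(8), np.float64(0.0043))]
top 0.085 [(np.int64(8), np.float64(0.0047)), (np.int64(5), np.float64(0.0042))]
top 0.1 [(np.int64(6), np.float64(0.0046)), (np.int64(9), np.float64(0.0043))]
top 0.115 [(np.int64(9), np.float64(0.0041)), (np.int64(8), np.float64(0.0045))]
top 0.13 [(np.int64(9), np.float64(0.0043)), (np.int64(7), np.float64(0.0043))]
[-0.22897868  0.52654242  0.28144123]
```

View pics/s2c.png

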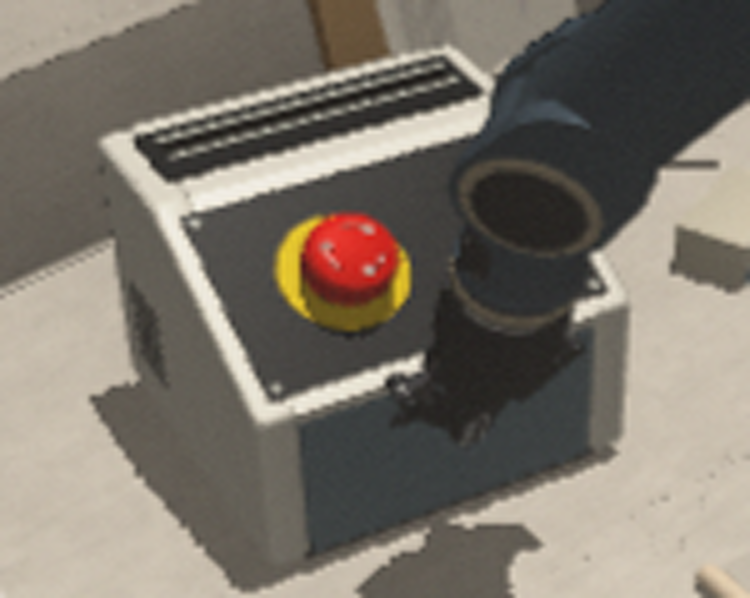

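The bin face is vertical and flush along its whole height, so it is shut. Next I'll grip the button and twist it.

```bash
python3 - <<'E'
from rig import *
from geo import *
a=np.radians(70);x=ex*np.cos(a)-ez*np.sin(a);R=tool(x,ey)
tp=lambda back,z:O-ex*(.12+back)+ez*z-.025*x
move_l(tp(.08,.09),R,feed=.2)
move_l(tp(.09,.26),R,feed=.2)
R=knobR(-.43)
movep(base+n*.13,R)
command_gripper(.085)
move_l(base+n*.07,R,feed=.15)
print('f',move_l(base+n*.028,R,feed=.06,until_force=12))
s=sense();print((s['position']-base)@np.stack([u,ey,n],1),s['wrist_force'],s['finger_gap'],s['time_s'])
command_gripper(.05,30)
s=sense();print(s['finger_gap'],s['wrist_force'],s['time_s'],s['joint_pos'])
E
```

```text
f False
[0.00020278 0.00023108 0.02823628] [-0.25230554 -0.06311968 -0.91714395] 0.085132774177041 13.7417
0.05703011745630629 [-1.34158577  1.41984327  3.61917098] 14.1083 [ 0.45396597  0.31216619 -0.51922376  2.02981264  0.75207134  0.42355376
  1.10475003]
```

```bash
python3 - <<'E'
from rig import *
from geo import *
q=np.array(sense()['joint_pos'],float)
for d in(.4,.84):
    t=q.copy();t[6]-=d;move_joints(t.tolist());s=sense();print(s['time_s'],s['ft_torque']@-n,s['wrist_force'],s['finger_gap'],s['joint_pos'][6]-q[6])
sleep(.2)
p=sense()['position'];print((p-base)@np.stack([u,ey,n],1))
im,d=camera("wrist");cv2.imwrite("pics/w3.png",im[:,:,::-1])
E
```

```text
14.575 -0.036012663943747365 [-1.73141405 -1.01125512  1.97274005] 0.056989965514819683 -0.3974025941545134
15.075 -0.08046123932182246 [-3.70513951 -2.12592432  3.78969115] 0.05671735256289718 -0.8366769302274575
[ 0.00014333 -0.00060817  0.02842466]
```

View pics/w3.png

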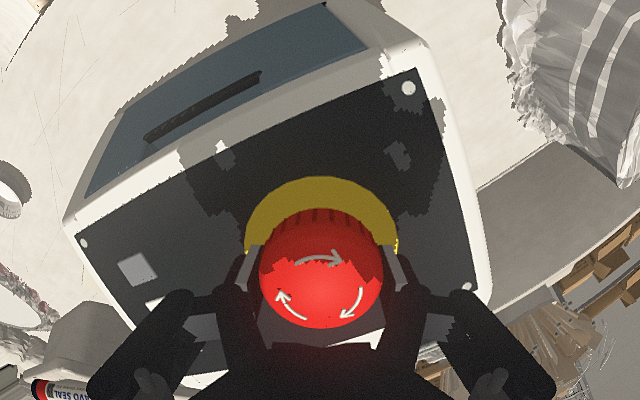

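```bash
python3 - <<'E'
from rig import *
from geo import *
command_gripper(.085);sleep(.2)
move_l(base+n*.15,None,feed=.12)
s=sense();print(s['time_s'],s['wrist_force'])
im,d=camera("wrist");cv2.imwrite("pics/w4.png",im[:,:,::-1])
W=wcloud(d,camera_params("wrist"),s['position'],s['tcp_rot'])
im=im.astype(int);L=np.stack([(W-base)@u,(W-base)@ey,(W-base)@n],-1)
red=(im[...,0]>110)&(im[...,1]<70)&(im[...,2]<70)&(np.abs(L[...,:2]).max(-1)<.03)
P=L[red];print(len(P),np.nanpercentile(P[:,2],[5,50,95,99]))
im,d=camera("scene");cv2.imwrite("pics/s4.png",im[:,:,::-1])
W=cloud(d,camera_params("scene"));M=(W-O)@np.stack([ex,ey,ez],1)
for z in np.arange(.04,.14,.02):
    k=(abs(M[...,2]-z)<.01)&(M[...,0]<-.09)&(M[...,0]>-.19)&(abs(M[...,1])<.095);print(z,np.median(M[k][:,0])+.12)
E
```

```text
17.0917 [-0.51480026 -0.36769755 -0.18638351]
3315 [0.04175817 0.04534313 0.04737898 0.04789242]
0.04 0.0027657372740902547
0.06 0.002476517079033791
0.07999999999999999 0.002575616570052841
0.09999999999999999 0.002517998907440422
0.12 0.0026664828850691547
```

View pics/w4.png

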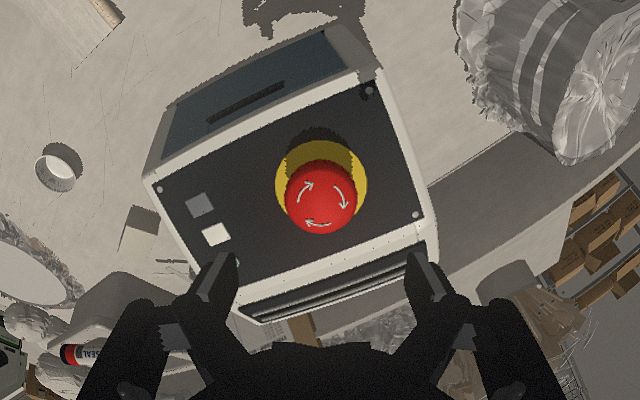

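View pics/s4.png

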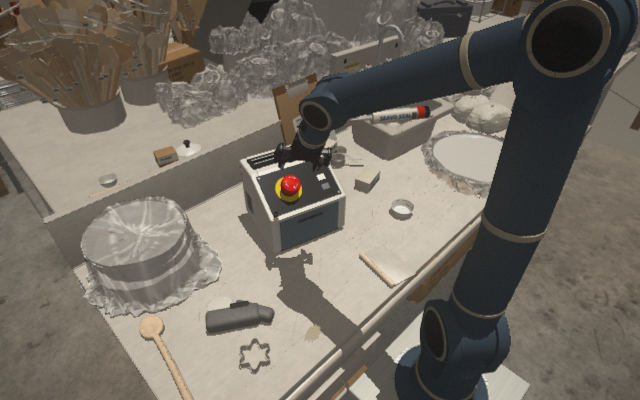

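The button is fully out again: its height profile matches the first measurement and its arrows have turned back. The bin is shut, the gun, carton, tin and cutter are where they were, and the robot is clear, so I'm handing in the job.

```bash
python3 -c "
from rig import *
print(finish_job())"
```

```text
the job is handed in; nothing more can be done
None
```

The job is done in the order asked, and I handed it in after about 17 s of robot time (limit 51 s).

1. **Stop button pressed:** I pushed it down with closed fingertips until it latched. Its top measured about 10 mm lower afterwards.
2. **Bin closed:** I pushed it home at mid-height. Its face then measured vertical and constant in depth from bottom to top, so it is shut.
3. **Stop button released:** I gripped it across the rim, turned it 0.84 rad clockwise and let go. It sprang fully out: the 95th-percentile height is 47.4 mm, against 47.3 mm before pressing.

In the last pictures the label gun, carton, tin and cutter looked unmoved, and the gripper was clear of everything.

**Bin depth offset:** both fixed cameras showed the shut bin face 2.5 to 4.5 mm deeper than my estimate of the machine's front. The offset is the same at every height, so I put it down to calibration error, not a remaining tilt.

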